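# Run the sample carriage in under the microscope

## Task

Bring the sample under the microscope: press the red lock button on the carriage right down and, keeping it down, slide the carriage along its rods until it is fully home against the end stop below the objective; only then let the button spring up, so that the carriage is locked there, and move clear. Do it with the fingertips: do not touch the sample, lift nothing, and leave the microscope and the small things around it undisturbed.

Things in the scene. Friction and masses are not known exactly. Their poses are not given: they have to be found in the camera images.
- stand: Measuring slide, fixed: dark steel plate 160 x 470 mm, 12 mm thick; two rods and, between them, a slotted index bar run along its y between two end blocks (tops 48 mm up). Origin: underside, under the bar, midway between the blocks. Axes: x towards the microscope's column, y along the rods away from the objective, z up. The carriage goes in its -y to reach the microscope.
- microscope: Fixed to the stand, 475 mm tall, blue camera on top. Origin on the work surface plumb below the working objective, at y = -140 mm in the stand's frame; axes as the stand's. Objective tip 80 mm up, 25 mm in diameter; nosepiece, arm and head within 62 mm of its axis in y; eyepieces reach x = -105 mm from 270 mm up; foot, column and lamp at x = 80 to 276 mm (foot 200 mm wide in y).
- carriage: Carriage on the rods: black plate 90 mm across, 220 mm along them, top 50 mm above the work surface. Origin: centre of the plate's underside; axes as the stand's. It starts 70, 100 or 120 mm short of the end stop; home against the stop (the end block by the microscope) its origin is at y = -60 mm in the stand's frame. Unlocked it slides with 1 to 2 N.
- lock_button (a joint): How far the lock button is pressed, m: 0 when up, 0.005 when right down. A spring lifts it: 3.5 N at the start of its travel, 5.5 N right down. Up, its pin locks the carriage in one of the bar's slots (one every 10 mm, one at the end stop); 3 mm down the pin is clear and the carriage free; between slots the pin cannot rise.
- button_top (a point): Centre of the flat top of the red lock button, on the slide's centre line at the carriage's end away from the microscope, 160 mm from the sample. Diameter 24 mm; top 64 mm above the work surface when up, 59 mm right down (then 3 mm proud of its 34 mm collar). Fingertips pressed on it drag the carriage by friction (0.5 or more) and slip on it once the carriage meets the stop.
- nest (a point): Seat of the sample on the carriage's top, the centre of a steel ring between three steel pins 8 mm high, 50 mm above the work surface. It is plumb below the objective (on the microscope's origin in plan) when the carriage is fully home. Axes as the stand's.
- sample: The sample: a green resin disc, 30 mm in diameter and 18 mm high, polished metal face up, loose between the three pins of the nest. Origin at the centre of its underside. Do not touch.
- spare_mount: Another resin disc, grey, 30 mm in diameter, 18 mm high, standing on the work surface near the slide; origin at its underside. Bystander.
- oil_bottle: Small amber glass bottle with black cap, 30 mm in diameter, 68 mm tall, standing near the slide; origin at its underside. Bystander.
- objective_case: White plastic canister with an orange screw lid, 41 mm in diameter, 64 mm tall, standing near the slide; origin at its underside. Bystander.
Not all that is in view belongs to the job. Of the things that look like the sample, the middle-sized one is meant.

How it is judged:
By the outcome, as a careful person would: the job done as asked, in the order asked, and still so for the second after the job is handed in, with the robot touching nothing.
It also fails if it takes over 35 s, if anything falls off the work surface, if the arm or the gripper's body presses on something with over 40 N, if the wrist force passes 120 N, or if a joint passes its speed limit or range.

## Robot

A 6-joint arm with a two-finger parallel gripper is mounted at the origin on the work surface. World frame = base frame: x ahead of the robot, y to its left, z up, the work surface at z = 0. Lengths are in mm, angles in rad, forces in N, time in s.
With the tool pointing down it reaches from about 350 to 975 mm from the base axis. Payload 7.1 kg.
Tool frame: the origin (TCP) lies at the centre of the arm's flange, where the gripper is bolted on; the fingertips stand 182 mm ahead of it and the grasp point (between the pads) lies 163 mm ahead of it; x points along the fingers, y is the direction in which the jaws open and shut, and the axes are right-handed (so a half turn about x gives the same grasp; the last joint's range is limited). The gripper opens to 88 mm and grips with 3 to 60 N. Pads are 20 mm wide; open, the fingers measure 115 mm over their backs; the gripper's body (75 mm by 178 mm) begins 61 mm behind the grasp point.
Start: joints at [1.293, 0.423, 1.63, -0, 1.089, -0.019], TCP at [159.919, 604.179, 404.675] pointing down, gripper open.
Joint ranges: [-3, 3], [-0.9, 2.11], [0.09, 2.58], [-1.31, 4.45], [0.11, 2.69], [-2.54, 2.54]. Speed limits (rad/s): [2.39, 2.39, 3.01, 3.14, 3.14, 3.14].

## Interface

Orientations are given as a rotation vector (axis times angle).
In Python, from workcell import readout, viewer, workorder, models gives the robot as it stands. The module is installed in compiled form; this text tells all that it offers.
- The arm moves only by the tool apply_moves, never from a script. Its argument "commands" is a list that holds one entry, the list of rows, each a list of 4 numbers: the shift along the world's x, y, z in m, then the turn about the world's z in rad. A call has 1 to 8 rows; each row is the pose to reach, as a shift and turn from the pose commanded when the call began; what a row does not reach only later rows make up. A row lasts 1/8 s, in which the tool goes at most 62.5 mm and 10.7 degrees, less where a joint would pass 70% of its speed; a pose out of reach is approached as far as the arm can. A call with a gripper value outside its range is refused whole. "gripper" is the finger opening in m, from 0 to 0.0878, set as the call begins (left out, the last holds). The fingers move at their own pace and stop on an object; the grip force is fixed at half the most. Time passes only in rows, so rows that repeat a pose let the fingers close. It gives the time, the measured TCP pose, the force and the opening at its end, in the units of the state.
- readout.get_obs(): the state, without advancing time (a new reading comes with each control period).
- viewer.get_image(name): name is "side" or "top" or "wrist"; returns a dict with "color" (384x512x3 uint8, red, green, blue), "vertical_fov" (degrees; the focal length in pixels is half the picture's height over the tangent of half this angle, whatever the lens; pixels are square), "cx", "cy" (the principal point, pixels), "rvec" (rotation vector, rad) and "tvec" (3), from world to camera coordinates, as OpenCV has them. Camera axes: x right, y down, z forward; pixel columns grow to the right and rows downward; lengths in mm; the calibration is good to about 2 mm. A picture is of the moment at which its call begins. There is no depth.
- workorder.close_job(): hands the job in, once; it reports no verdict.
Trained networks look in the newest picture that a camera, given by its name, has taken for a name from the list of things; names that differ only in an ending like _2 or _b are one class to them, and where a whole thing is asked for, a point or a joint stands for the part that bears it (a point fixed in the world has none). Each returns a list of dicts, best first, with "conf" (0 to 1); they miss things now and then, are a little off and sometimes report something else, mostly with a low value. They report only what shows in the picture. A call takes as long as a camera call. They do not tell look-alikes from the thing itself.
- models.search_frame(camera, label): "position" ([x, y, z] in mm, in world coordinates, good to about 4 mm: the middle of the surface that is visible of it).
- models.place_of(camera, label): "position" ([x, y, z] in mm, in world coordinates, good to about 4 mm: a listed point, or the origin of a listed thing).
The state is a dict: "t": time; "qpos": joint angles; "qvel": joint speeds; "joint_torque": joint torques, N m; "ee_pos": TCP position; "orientation": TCP orientation; "ft_force": force on the tool from outside, world axes, zero at the start; "moment": the same for the moment, N m; "width": finger opening in mm.
Only numpy, scipy, OpenCV 4.12 (cv2) and the standard library are available. Lean on these libraries where they do the work, as an engineer would, in place of code of your own. Each camera call takes 0.05 s, during which the arm holds its last target.

## Working session

There is one attempt and no reset: what is moved stays moved. The work goes in short steps, Python scripts to look and compute and a tool call to move; the robot and the scene stay as the last step left them, time stands still between calls to the robot, and variables do not carry over. Pictures are saved under pics/ and viewed, and the job is handed in when it is done.

Besides the shell and the picture viewer there is one more tool, called after "Call:" by a JSON object that holds its "name" and its "arguments". apply_moves: Moves the arm, as the interface text tells. Its arguments: {"type":"object","properties":{"commands":{"type":"array","items":{"type":"array","items":{"type":"array","items":{"type":"number"}}}},"gripper":{"type":"number"}},"required":["commands"]}

```bash
mkdir -p pics; cat > h.py <<'E'
import numpy as np, cv2
from workcell import readout, viewer, workorder, models
def grab(n,f):
    d=viewer.get_image(n); cv2.imwrite('pics/'+f,d['color'][:,:,::-1]); return d
def K(d):
    h=d['color'].shape[0]; f=h/2/np.tan(np.radians(d['vertical_fov'])/2)
    return np.array([[f,0,d['cx']],[0,f,d['cy']],[0,0,1.]])
def proj(d,P):
    return cv2.projectPoints(np.array(P,float).reshape(-1,3),np.array(d['rvec'],float),np.array(d['tvec'],float),K(d),None)[0].reshape(-1,2)
def ray(d,uv,z):
    R=cv2.Rodrigues(np.array(d['rvec'],float))[0]; t=np.array(d['tvec'],float).ravel()
    c=-R.T@t; v=R.T@np.linalg.inv(K(d))@np.array([uv[0],uv[1],1.]); return c+v*(z-c[2])/v[2]
E
python3 - <<'E'
from h import *
for n in ['side','top','wrist']:
    grab(n,n+'1.png')
    for l in ['button_top','nest','sample','stand','microscope','carriage']:
        print(n,l,[(np.round(r['position']).tolist(),round(r['conf'],2)) for r in models.place_of(n,l)][:4])
print(readout.get_obs())
E
```

```text
side button_top [([568.0, 22.0, 64.0], 0.54)]
side nest [([588.0, -132.0, 52.0], 0.66)]
side sample [([382.0, -119.0, -2.0], 0.66), ([588.0, -135.0, 48.0], 0.64), ([429.0, -210.0, 1.0], 0.64)]
side stand [([580.0, -70.0, 4.0], 0.67)]
side microscope []
side carriage [([577.0, -55.0, 40.0], 0.88)]
top button_top [([574.0, 27.0, 66.0], 0.65)]
top nest [([588.0, -132.0, 48.0], 0.63)]
top sample [([587.0, -130.0, 44.0], 0.71), ([430.0, -210.0, -3.0], 0.64), ([380.0, -120.0, -4.0], 0.62)]
top stand []
top microscope []
top carriage [([579.0, -53.0, 41.0], 0.73)]
wrist button_top []
wrist nest []
wrist sample []
wrist stand []
wrist microscope []
wrist carriage []
{'t': 1.05, 'qpos': array([ 1.29305208e+00,  4.23109890e-01,  1.62990031e+00, -3.58137816e-06,
        1.08859476e+00, -1.90044004e-02]), 'qvel': array([ 4.74572243e-04,  6.81673708e-04, -1.68250082e-03, -5.13004864e-04,
        7.79697740e-04, -8.58512677e-05]), 'joint_torque': array([ 1.78603437e-03, -5.44600797e+01, -2.74049681e+01,  6.43928954e-02,
        1.70290447e-02, -1.08366589e-05]), 'ee_pos': array([159.88860184, 604.18859399, 404.66875765]), 'orientation': array([ 0.20310013,  1.56123513, -0.20312004]), 'ft_force': array([0.80436422, 0.05936337, 0.15451884]), 'moment': array([0.02119509, 0.01529797, 0.02775922]), 'width': 87.86385879688942}
```

View pics/side1.png

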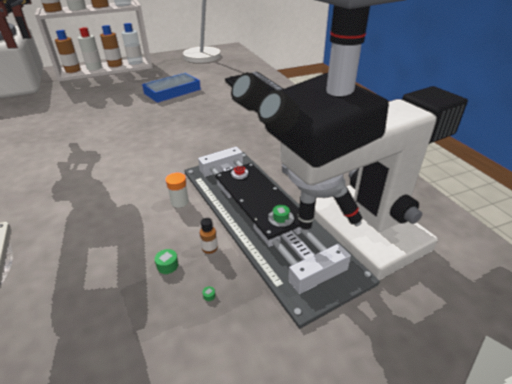

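View pics/top1.png

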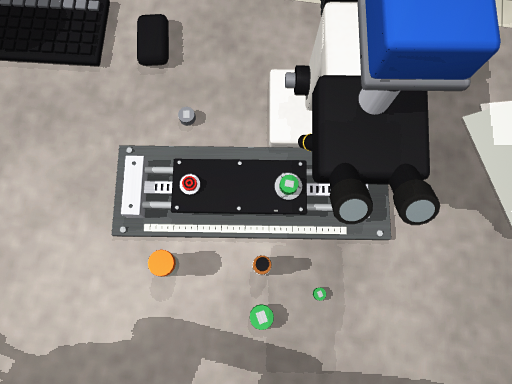

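Top view: the button is red at about (190,184). The green discs are at (289,184) on the carriage nest (medium), (262,317) (largest) and (320,294) (smallest). The disc on the nest fits the description: it is the middle-sized one and sits between pins. I'll confirm it in a crop and measure the slide axis.

```bash
python3 - <<'E'
from h import *
d=grab('top','top2.png'); im=d['color'][:,:,::-1]
cv2.imwrite('pics/crop.png',cv2.resize(im[135:335,105:405],None,fx=2.6,fy=2.6,interpolation=cv2.INTER_CUBIC))
s=grab('side','side2.png'); im2=s['color'][:,:,::-1]
cv2.imwrite('pics/crops.png',cv2.resize(im2[140:325,150:390],None,fx=3.2,fy=3.2,interpolation=cv2.INTER_CUBIC))
for dd,n,roi in((d,'top',(170,200,175,205)),(s,'side',(160,182,228,252))):
    c=dd['color'].astype(int); r0,r1,c0,c1=roi; q=c[r0:r1,c0:c1]
    m=(q[...,0]>100)&(q[...,0]-q[...,1]>60); v,u=np.nonzero(m); uv=(u.mean()+c0,v.mean()+r0)
    print(n,'button',uv,m.sum(),ray(dd,uv,63).round(1))
for uv in [(289,184)]: print('sample',ray(d,uv,68).round(1))
for n in ['spare_mount','oil_bottle','objective_case']:
    print(n,[(np.round(r['position']).tolist(),round(r['conf'],2)) for r in models.place_of('top',n)][:4])
from scipy.spatial.transform import Rotation as R
o=readout.get_obs(); print(R.from_rotvec(o['orientation']).as_matrix().round(3),o['t'])
E
```

```text
top button (np.float64(188.9291338582677), np.float64(182.71653543307087)) 127 [568.6  25.   63. ]
side button (np.float64(239.15714285714284), np.float64(169.9857142857143)) 70 [568.8  23.3  63. ]
sample [ 588.7 -133.5   68. ]
spare_mount [([700.0, 59.0, -3.0], 0.7)]
oil_bottle [([459.0, -106.0, -0.0], 0.83), ([590.0, -132.0, 47.0], 0.34)]
objective_case [([436.0, 48.0, 2.0], 0.67)]
[[-0.     0.256  0.967]
 [ 0.     0.967 -0.256]
 [-1.     0.    -0.   ]] 1.3
```

View pics/crop.png

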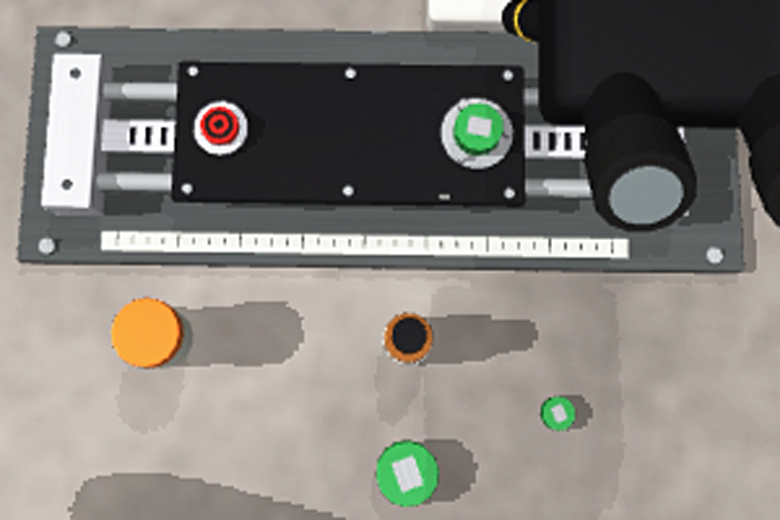

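View pics/crops.png

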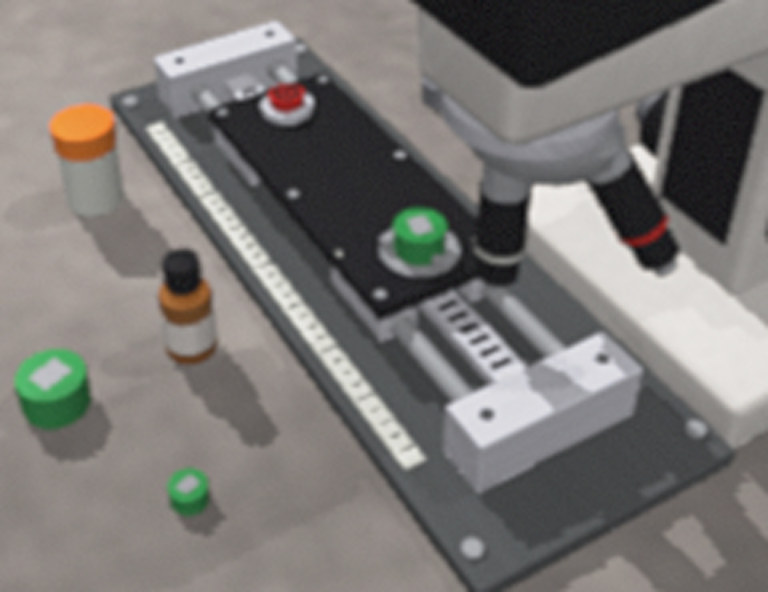

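```bash
python3 - <<'E'
from h import *
d=viewer.get_image('top'); s=viewer.get_image('side')
T=lambda u,v,z: ray(d,(u/2.6+105-.3,v/2.6+135-.3),z)[:2]
S=lambda u,v,z: ray(s,(u/3.2+150-.3,v/3.2+140-.3),z)[:2]
def yaw(a,b,n):  # a + y end , b -y end
    w=a-b; print(n,np.linalg.norm(w).round(1),'yaw',np.arctan2(-w[0],w[1]).round(4))
yaw(T(193,71,51),T(508,75,51),'carr screws far'); yaw(T(187,188,51),T(509,193,51),'carr near')
yaw(T(46,245,13),T(714,255,13),'base screws'); yaw(T(102,241,12.5),T(628,249,12.5),'ruler')
yaw(S(129,100,13),S(472,547,13),'base side'); yaw(S(152,127,12.5),S(418,462,12.5),'ruler side')
i=(S(447,407,48)+S(597,337,48))/2; c=(S(378,316,50)+S(485,270,50))/2
print('gap',i,c,np.linalg.norm(i-c))
print('base centre top', (T(46,245,13)+T(714,255,13))/2,T(63,39,13),T(46,245,13),'farblock inner',(T(100,56,48)+T(96,208,48))/2,'carr end',(T(180,63,50)+T(172,200,50))/2)
E
```

```text
carr screws far 199.7 yaw 0.1339
carr near 199.2 yaw 0.1321
base screws 430.7 yaw 0.1332
ruler 339.8 yaw 0.1329
base side 433.0 yaw 0.1344
ruler side 339.3 yaw 0.1447
gap [ 601.80195537 -234.03537937] [ 583.08191049 -166.87570649] 69.71988053300662
base centre top [513.16611955 -82.98903303] [623.16810761 148.88041742] [484.56837748 130.47280797] farblock inner [556.94686756 102.46846275] carr end [563.92191035  53.39306607]
```

Call:
{"name": "apply_moves", "arguments": {"commands": [[[0.025, -0.035, 0, -0.08], [0.055, -0.075, 0, -0.18], [0.085, -0.12, 0, -0.28], [0.115, -0.165, 0, -0.38], [0.145, -0.21, 0, -0.48], [0.175, -0.25, 0, -0.58], [0.2, -0.285, 0, -0.66], [0.21, -0.295, 0, -0.68]]], "gripper": 0}}

```text
t: 2.4
ee_pos: [370.8, 307.6, 404.8]
orientation: [0.735, 1.443, -0.735]
ft_force: [-1.5, 0.1, -0.3]
width: 11.3
```

Call:
{"name": "apply_moves", "arguments": {"commands": [[[0.02, -0.03, 0, -0.06], [0.05, -0.075, -0.01, -0.15], [0.085, -0.12, -0.03, -0.24], [0.12, -0.17, -0.05, -0.33], [0.155, -0.22, -0.07, -0.42], [0.185, -0.265, -0.09, -0.48], [0.199, -0.285, -0.105, -0.5], [0.199, -0.285, -0.115, -0.5]]], "gripper": 0}}

```text
t: 3.4
ee_pos: [569.8, 23.5, 288.7]
orientation: [1.112, 1.268, -1.112]
ft_force: [-0.4, 0.7, -0.1]
width: 0.1
```

```bash
python3 - <<'E'
from h import *
from scipy.spatial.transform import Rotation as R
o=readout.get_obs(); print(o['ee_pos'],o['width'],o['ft_force'],o['t'],R.from_rotvec(o['orientation']).as_matrix().round(3),o['qpos'])
s=grab('side','side3.png');w=grab('wrist','wrist3.png')
im=s['color'][:,:,::-1]
print(proj(s,[o['ee_pos']+[0,0,-182],[568.7,24.2,64]]),proj(w,[o['ee_pos']+[0,0,-182],[568.7,24.2,64]]))
a=cv2.resize(im[60:260,140:340],(600,600),interpolation=cv2.INTER_CUBIC); cv2.imwrite('pics/s3c.png',a)
E
```

```text
[569.81163531  23.52186894 288.68619436] 0.0915744721772073 [-0.39946564  0.6865297  -0.10180813] 3.4 [[-0.     0.991  0.13 ]
 [ 0.     0.13  -0.991]
 [-1.    -0.    -0.   ]] [ 2.03482307e-02  5.02544858e-01  1.82595732e+00  2.49526643e-04
  8.13286321e-01 -1.10472010e-01]
[[238.7284291  151.90972964]
 [238.92541731 169.38069382]] [[262.88882613 245.79197256]
 [260.6243874  217.10348772]]
```

View pics/s3c.png

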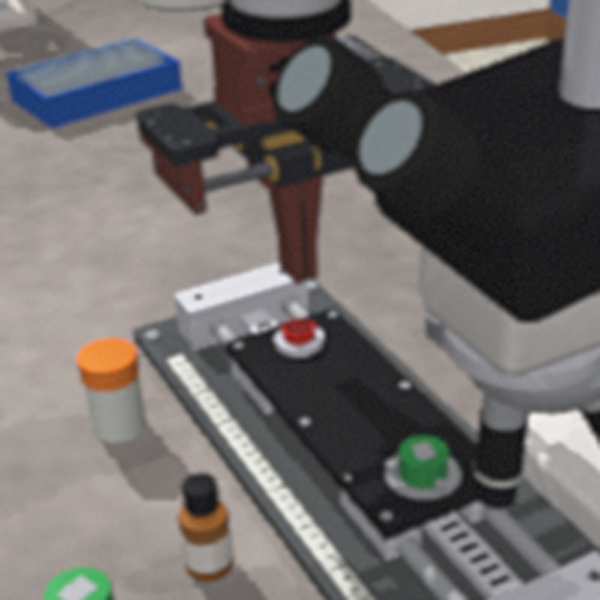

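View pics/wrist3.png

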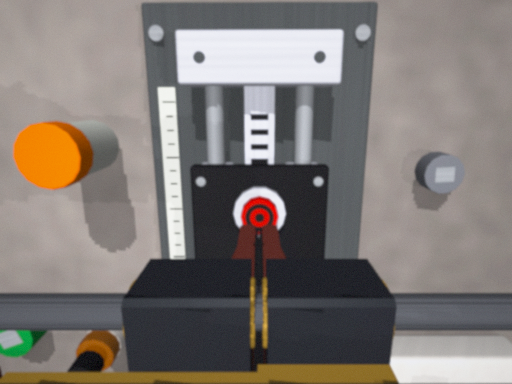

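Wrist view: the button at (259,216) matches its predicted pixel (261,217). The fingertips are centred above it, so I'm descending.

Call:
{"name": "apply_moves", "arguments": {"commands": [[[-0.001, 0.001, -0.02, 0], [-0.001, 0.001, -0.036, 0], [-0.001, 0.001, -0.041, 0], [-0.001, 0.001, -0.045, 0], [-0.001, 0.001, -0.047, 0], [-0.001, 0.001, -0.048, 0], [-0.001, 0.001, -0.048, 0]]], "gripper": 0}}

```text
t: 4.38
ee_pos: [567.8, 25.1, 242.0]
orientation: [1.111, 1.269, -1.112]
ft_force: [-3.1, 0.2, 5.0]
width: 0.3
```

Call:
{"name": "apply_moves", "arguments": {"commands": [[[0, 0, -0.001, 0], [0, 0, -0.002, 0], [0, 0, -0.002, 0]]], "gripper": 0}}

```text
t: 4.75
ee_pos: [567.9, 25.0, 241.1]
orientation: [1.111, 1.269, -1.112]
ft_force: [-7.0, -0.6, 17.7]
width: 0.8
```

Call:
{"name": "apply_moves", "arguments": {"commands": [[[0.0003, -0.002, 0, 0], [0.0008, -0.006, 0, 0], [0.0016, -0.012, 0, 0], [0.0024, -0.018, 0, 0], [0.0032, -0.024, 0, 0], [0.004, -0.03, 0, 0], [0.0046, -0.035, 0, 0], [0.0049, -0.037, 0, 0]]], "gripper": 0}}

```text
t: 5.75
ee_pos: [572.8, -12.3, 241.1]
orientation: [1.112, 1.268, -1.112]
ft_force: [-7.4, 0.0, 17.3]
width: 0.4
```

```bash
python3 - <<'E'
from h import *
s=grab('side','side4.png'); im=s['color'][:,:,::-1]
cv2.imwrite('pics/s4c.png',cv2.resize(im[140:300,180:380],(750,600),interpolation=cv2.INTER_CUBIC)); grab('wrist','wrist4.png')
E
```

```text
(no output)
```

View pics/s4c.png

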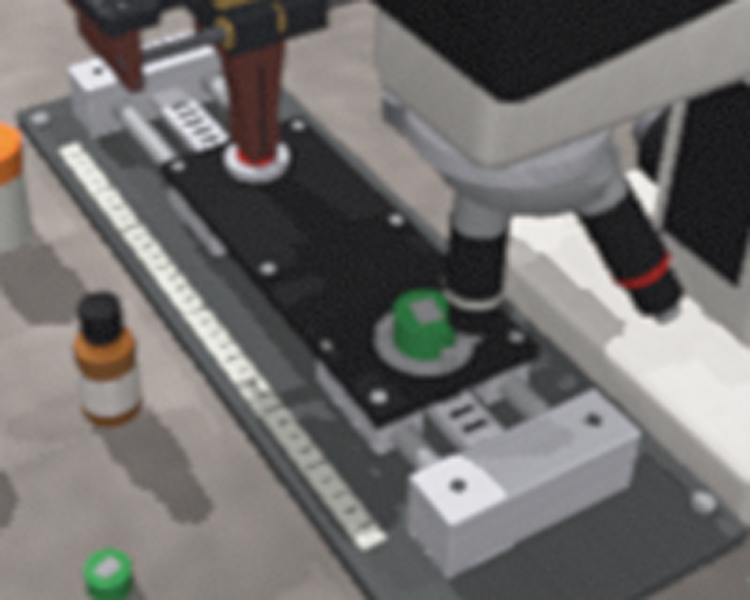

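View pics/wrist4.png

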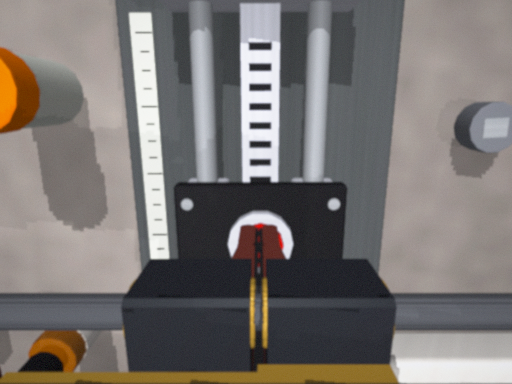

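The carriage moves with the fingers. About 33 mm remains, and I'll finish slowly.

Call:
{"name": "apply_moves", "arguments": {"commands": [[[0.0004, -0.003, 0, 0], [0.0011, -0.008, 0, 0], [0.0019, -0.014, 0, 0], [0.0027, -0.02, 0, 0], [0.0033, -0.025, 0, 0], [0.0037, -0.028, 0, 0], [0.0039, -0.0295, 0, 0], [0.004, -0.0305, 0, 0]]], "gripper": 0}}

```text
t: 6.85
ee_pos: [576.9, -42.6, 241.1]
orientation: [1.112, 1.268, -1.111]
ft_force: [-6.7, -0.2, 16.5]
width: 0.8
```

Call:
{"name": "apply_moves", "arguments": {"commands": [[[0.0001, -0.0008, 0, 0], [0.0002, -0.0016, 0, 0], [0.0003, -0.0024, 0, 0], [0.0004, -0.0032, 0, 0], [0.0005, -0.004, 0, 0], [0.0006, -0.0045, 0, 0], [0.0006, -0.0045, 0, 0]]], "gripper": 0}}

```text
t: 7.72
ee_pos: [577.5, -45.4, 241.2]
orientation: [1.114, 1.27, -1.11]
ft_force: [-5.5, 12.5, 16.5]
width: 0.7
```

```bash
python3 - <<'E'
from h import *
print(readout.get_obs()['ft_force'])
s=grab('side','side5.png'); im=s['color'][:,:,::-1]
cv2.imwrite('pics/s5c.png',cv2.resize(im[140:300,180:380],(750,600),interpolation=cv2.INTER_CUBIC)); grab('wrist','wrist5.png')
E
```

```text
[-5.50297645 12.48339462 16.48855791]
```

View pics/s5c.png

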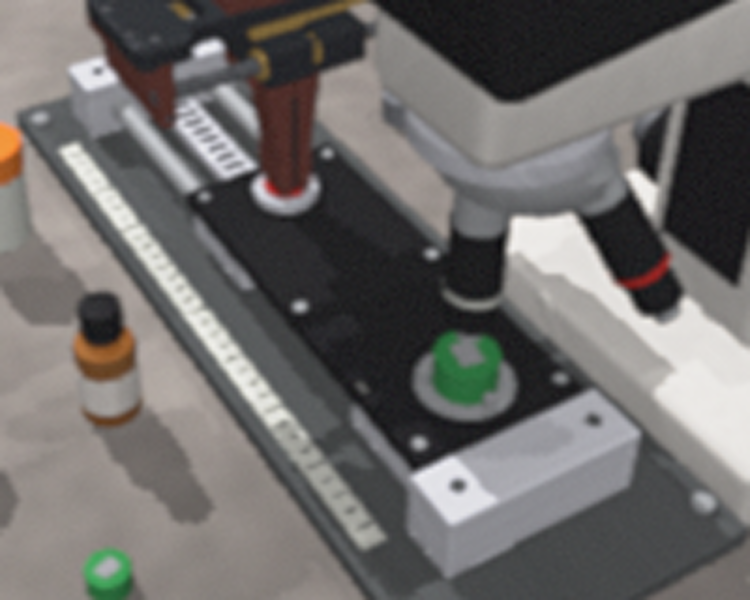

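View pics/wrist5.png

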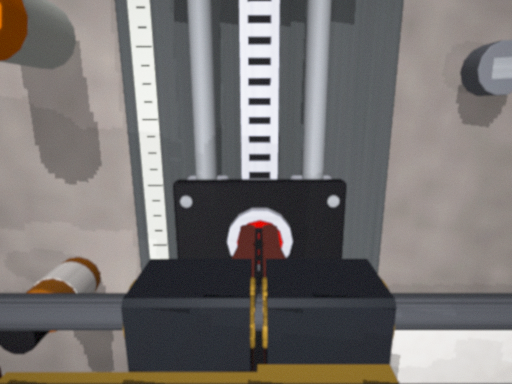

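The reaction along the rods is 12.5 N and the gap to the end block is closed, so the carriage is home. I'm lifting straight up.

Call:
{"name": "apply_moves", "arguments": {"commands": [[[0, 0, 0.001, 0], [0, 0, 0.002, 0], [0, 0, 0.004, 0], [0, 0, 0.006, 0], [0, 0, 0.008, 0], [0, 0, 0.012, 0], [0, 0, 0.03, 0], [0, 0, 0.06, 0]]], "gripper": 0}}

```text
t: 8.82
ee_pos: [577.1, -46.9, 300.2]
orientation: [1.111, 1.27, -1.113]
ft_force: [0.8, -1.3, 0.1]
width: 0.7
```

Call:
{"name": "apply_moves", "arguments": {"commands": [[[-0.002, 0.02, 0.01, 0], [-0.007, 0.06, 0.03, 0], [-0.014, 0.11, 0.06, 0], [-0.02, 0.16, 0.08, 0], [-0.025, 0.19, 0.09, 0], [-0.025, 0.2, 0.09, 0], [-0.025, 0.2, 0.09, 0]]], "gripper": 0}}

```text
t: 9.7
ee_pos: [552.0, 153.6, 389.1]
orientation: [1.11, 1.27, -1.111]
ft_force: [0.3, -1.1, -0.0]
width: 0.5
```

```bash
python3 - <<'E'
from h import *
print(readout.get_obs()['ft_force'])
s=grab('side','side6.png'); im=s['color'][:,:,::-1]
cv2.imwrite('pics/s6c.png',cv2.resize(im[140:300,180:380],(750,600),interpolation=cv2.INTER_CUBIC)); t=grab('top','top6.png')
for dd in(s,t):
  c=dd['color'].astype(int)
  m=(c[...,0]>100)&(c[...,0]-c[...,1]>60)&(c[...,0]-c[...,2]>60)&(c[...,1]<60)
  n,l,st,ce=cv2.connectedComponentsWithStats(m.astype(np.uint8))
  for z in (64,59):
    p=proj(dd,[[578,-45.2,z]])[0]; k=1+np.argmin(np.linalg.norm(ce[1:]-p,axis=1)); print(z,p,ce[k],st[k],ray(dd,ce[k],z))
for n in ['button_top','nest','sample','spare_mount','oil_bottle','objective_case']:
  for cam in('top','side'): print(cam,n,[(np.round(r['position']).tolist(),round(r['conf'],2)) for r in models.place_of(cam,n)][:3])
E
```

```text
[ 0.27748061 -1.06707442 -0.00231072]
64 [255.58140633 186.63856891] [255.51282051 186.92307692] [250 183  12   9  78] [577.52562065 -46.0058715   64.        ]
59 [255.60918135 188.67254894] [255.51282051 186.92307692] [250 183  12   9  78] [579.99215923 -39.82367233  59.        ]
64 [233.09444756 183.16450032] [232.35779817 183.94495413] [226 177  14  14 109] [576.55730163 -44.23495307  64.        ]
59 [233.20855775 183.91401605] [232.35779817 183.94495413] [226 177  14  14 109] [577.74800803 -43.85263542  59.        ]
top button_top [([583.0, -42.0, 67.0], 0.72)]
side button_top [([578.0, -44.0, 65.0], 0.52)]
top nest [([601.0, -203.0, 50.0], 0.95)]
side nest [([599.0, -202.0, 52.0], 0.61)]
top sample [([382.0, -121.0, -2.0], 0.78), ([430.0, -209.0, -2.0], 0.61), ([599.0, -202.0, 47.0], 0.44)]
side sample [([596.0, -203.0, 48.0], 0.7), ([379.0, -118.0, 0.0], 0.62), ([432.0, -206.0, 1.0], 0.43)]
top spare_mount [([703.0, 60.0, -3.0], 0.71)]
side spare_mount [([702.0, 60.0, 2.0], 0.37)]
top oil_bottle [([458.0, -106.0, 3.0], 0.56)]
side oil_bottle [([462.0, -110.0, 1.0], 0.86)]
top objective_case [([457.0, -109.0, -1.0], 0.24)]
side objective_case [([437.0, 48.0, 7.0], 0.62)]
```

View pics/s6c.png

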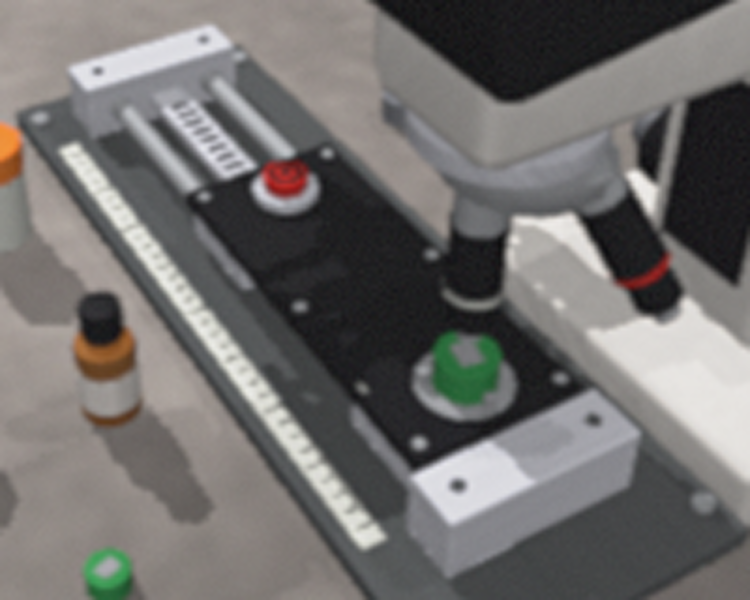

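View pics/top6.png

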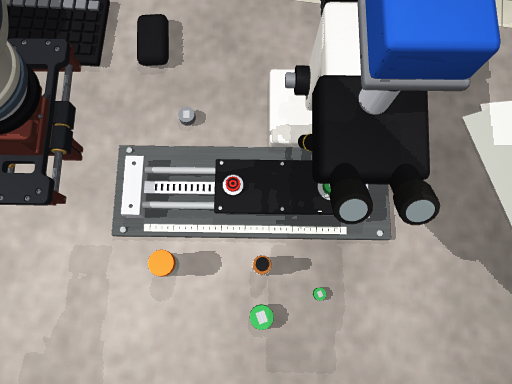

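```bash
python3 - <<'E'
from h import *
s=viewer.get_image('side');t=viewer.get_image('top')
for d,a,b,pa,pb in((s,'side1','side6',(239,169),(255.5,187)),(t,'top1','top6',(189,183),(232,184))):
  P=[]
  for f,p in((a,pa),(b,pb)):
    c=cv2.imread(f'pics/{f}.png')[:,:,::-1].astype(float)
    x0,y0=int(p[0])-10,int(p[1])-10; q=c[y0:y0+20,x0:x0+20]
    w=np.clip(q[...,0]-(q[...,1]+q[...,2])/2-30,0,None); v,u=np.mgrid[0:20,0:20]
    P.append((x0+(w*u).sum()/w.sum(), y0+(w*v).sum()/w.sum())); print(f,P[-1],(w>40).sum())
  A=ray(d,P[0],63)
  for z in (63,62,60,58): B=ray(d,P[1],z); print(z,(B-A).round(1),'along',round(float(np.dot((B-A)[:2],[.1326,-.9912])),1),'across',round(float(np.dot((B-A)[:2],[.9912,.1326])),1))
m=[cv2.resize(cv2.imread(f'pics/{f}.png')[y:y+30,x:x+30],(380,380),interpolation=cv2.INTER_CUBIC) for f,x,y in(('side1',224,155),('side6',240,172))]
cv2.imwrite('pics/cmp.png',np.hstack(m))
E
```

```text
side1 (np.float64(239.11080501989593), np.float64(169.97979797979798)) 64
side6 (np.float64(255.4046068308181), np.float64(187.27728355837968)) 78
63 [  8.6 -69.1   0. ] along 69.6 across -0.6
62 [  9.1 -67.9  -1. ] along 68.5 across 0.0
60 [ 10.1 -65.4  -3. ] along 66.2 across 1.3
58 [ 11.1 -62.9  -5. ] along 63.9 across 2.6
top1 (np.float64(188.8515761821366), np.float64(182.79246935201402)) 126
top6 (np.float64(232.4210866553794), np.float64(183.77167923657072)) 118
63 [  8.7 -69.3   0. ] along 69.9 across -0.6
62 [  8.9 -69.3  -1. ] along 69.8 across -0.4
60 [  9.4 -69.1  -3. ] along 69.8 across 0.1
58 [  9.9 -69.   -5. ] along 69.7 across 0.6
```

View pics/cmp.png

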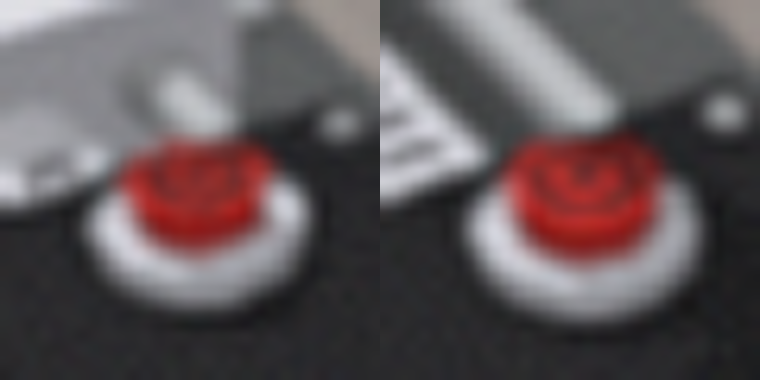

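The carriage has moved 69.8 mm (70 expected). Both cameras agree on that with the button at its full "up" height, and it looks the same as at the start. I'm handing in.

```bash
python3 -c "
from h import *
print(workorder.close_job())"
```

```text
the job is handed in; nothing more can be done
None
```

I brought the carriage home under the objective and locked it there, then handed the job in at about 10 s of the 35 s allowed.

**What I did:** With closed fingertips I pressed the button right down at about 17 N. I kept it down while sliding the carriage along its rods until it met the end stop, where the force along the rods rose to 12.5 N. Then I lifted straight up and moved clear.

**Last checks:**
- **Travel:** both cameras put the travel at 69.6–69.9 mm, against 70 mm expected. No gap to the end block is visible.
- **Lock:** the button is back at its full height and looks the same as at the start. This comes from the pictures only; I did not push on the carriage to test the lock.
- **Sample:** the middle-sized green disc is still in the nest.
- **Things around it:** the spare mount and oil bottle are where they were. In the last top picture the network mistook the oil bottle for the objective case, at low confidence (0.24). The side camera and the pictures show the case in its place.
- **Contact:** the wrist force was about 1 N, so the robot was touching nothing.

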